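Close the two-part drying grate

ROBOT

A 6-joint arm with a two-finger parallel gripper is mounted at the origin on the work surface. World frame = base frame: x ahead of the robot, y to its left, z up, the work surface at z = 0. Lengths are in m, angles in rad, forces in N, time in s.
With the tool pointing down it reaches from about 0.3 to 0.75 m from the base axis. Payload 8.5 kg.
Tool frame: the origin (TCP) lies midway between the tips of the shut fingers; the grasp point (between the pads) lies 19 mm behind it; z points along the fingers, y is the line along which they close (so a half turn about z gives the same grasp; the last joint's range is limited). The gripper opens to 85 mm and grips with 20 to 120 N. Pads are 22 mm wide; open, the fingers measure 114 mm over their backs; the gripper's body (76 mm by 85 mm) begins 54 mm behind the grasp point. The pads swing forward as they close: fully open they stand 13 mm farther back than shut.
Start: joints at [0.975, 0.381, 1.297, -0, 1.464, -0.215], TCP at [0.204, 0.511, 0.231] pointing down, gripper open.
Joint ranges: [-3.11, 3.11], [-0.89, 2.33], [0.22, 2.48], [-1.42, 4.56], [0.17, 2.85], [-2.88, 2.88]. Speed limits (rad/s): [2.39, 2.39, 3.14, 3.14, 3.14, 3.14].

INTERFACE

Orientations are given as a unit quaternion [x, y, z, w].
In Python, from plant import arm gives the robot as it stands.
- The arm moves only by the shell command python3 -m crank 'ROWS' [FORCE]. ROWS is JSON, a list that holds one entry, the list of rows, each a list of 7 numbers: the shift along the tool's x, y, z scaled (see below), then the turn, a rotation vector about the tool's x, y, z scaled (see below), then the opening in per cent of the stroke, from 0 (shut) to 100 (fully open). A call has 1 to 20 rows; each row shifts and turns the commanded pose from where the row before left it, along the tool's axes as they then stand; what a row does not reach is not made up. The controller multiplies each number of a shift by 0.025 m and each number of a turn by 0.1 rad. A row lasts 1/12 s, in which the tool goes at most 41.7 mm and 7.16 degrees, less where a joint would pass 70% of its speed; a pose out of reach is approached as far as the arm can. A call with a number of a shift or a turn outside -1 to 1 is refused whole. A call with a gripper value outside its range is refused whole. The fingers move at their own pace and stop on an object; FORCE is the grip in N (left out, the last holds). Time passes only in rows, so rows that do not move let the fingers close. It gives the time, the measured TCP pose, the force, the opening and the grip force at its end, in the units of the state.
- arm.get_state(): the state, without advancing time (a new reading comes with each control period).
- arm.camera(name): name is "side" or "top" or "wrist"; returns the picture (480x640x3 uint8, blue, green, red); there is no depth.
- arm.calibration(name): a dict with "K" (3x3 intrinsics, pixels), "distortion" ([k1, k2, p1, p2, k3] as OpenCV has them; the pictures are not rectified), "extrinsics" (4x4, takes a point from camera to world coordinates). Camera axes: x right, y down, z forward; pixel columns grow to the right and rows downward; lengths in m; the calibration is good to about 2 mm. A picture is of the moment at which its call begins: read the wrist's pose just before it. calibration takes no time and is no camera call; for the wrist camera it gives the pose at the moment of the call.
- arm.close_job(): hands the job in; it is judged then, once.
The state is a dict: "time_s": time; "q": joint angles; "joint_vel": joint speeds; "joint_torque": joint torques, N m; "eef_pos": TCP position; "eef_rot": TCP orientation; "force": force on the tool from outside, world axes, zero at the start; "wrist_torque": the same for the moment, N m; "grip_width": finger opening in m; "grip_force": force on a finger pad.
Only numpy, scipy, OpenCV 4.12 (cv2) and the standard library are available. Lean on these libraries where they do the work, as an engineer would, in place of code of your own. Each camera call takes 0.05 s, during which the arm holds its last target. There are 200 camera calls.

TASK

Close the wooden drying grate on the bench: push the loose five-finned half along the bench so that its fins slide between those of the fixed half and it is fully home, and swing the fixed half's turn bar right round across its back to lock it in. Do not knock over or push aside the tea caddies, the gift box or the short coarse comb standing around it.

Things in the scene. Friction and masses are not known exactly. Their poses are not given: they have to be found in the camera images.
- rack: Fixed half of the drying grate, pale wood, 22 mm high. Origin on the bench, middle of the inner face of its spine (22 mm thick, 172 mm long); x points from fins to spine, the way the loose half is pushed in; y left of that, z up. Four fins, 9 mm wide, round tips, run from the spine to x = -43 mm at y = -39, -13, 13, 39.
- opening (a point): Middle of the rack's opening, on the bench at rack x = -80 mm, y = 0, axes as the rack's. Here end the two side rails, 22 mm high: inner faces at y = -62 and +62, outer faces at -86 and +86. The rail on the -y side goes on as a foot 9 mm high to rack x = -105, under the turn bar's pivot.
- home (a point): Where comb must come, fully home: on the bench at rack x = -65 mm, y = 0, axes as the rack's. The loose half's fin tips then touch the spine and its back face is at rack x = -85. The fins have 4 mm play to either side.
- comb: Loose half of the grate, pale wood, about 0.25 kg, 22 mm high, flat on the bench before the rack's opening, askew and off to a side. Origin on its underside, middle of its solid back plate (40 mm in x, 113 mm in y); x points along its fins. Five fins, 9 mm wide, round tips, run to x = 65 mm at y = -52, -26, 0, 26, 52; each side is one flat face from x = -20 to 65.
- comb_back (a point): Middle of the flat back face of the loose half, 20 mm behind its origin, 11 mm up; axes as comb. It is too wide and its fins too close to grip: push on this face or on a side face. It slides with friction, and two fingers held apart turn a face square to them.
- pivot (a point): Pivot of the turn bar, fixed to the rack at x = -93, y = -74, 17 mm above the bench, half-way up the bar.
- bar_peg (a point): Middle of the upright thumb peg (12 mm thick, 24 to 45 mm above the bench) at the free end of the turn bar, 60 mm from the pivot.
- turnbar (a joint): Angle of the dark wooden turn bar: 70 mm long from its pivot, 13 mm wide, 10 to 24 mm above the bench. 0: points to the rack's -y, outwards; grows clockwise from above: pi/2 to the rack's -x; pi (its stop) to +y, across the back of the loose half with 1.5 mm to spare, possible only if that is home. Light friction, 1 N at the peg; stays where left; can be pushed with shut fingers.
- caddy_a_mid (a point): Centre of a bark-covered tea caddy, 68 mm across and 80 mm high, standing loose behind the loose half's back, on the rack's +y side. Leave it standing.
- caddy_b_mid (a point): Centre of a bark-covered tea caddy, 64 mm across and 75 mm high, standing loose beside the rack, on its +y side. Leave it standing.
- caddy_c_mid (a point): Centre of a bark-covered tea caddy, 68 mm across and 80 mm high, standing loose behind the rack's spine. Leave it standing.
- gift_box_mid (a point): Centre of a plain pale wooden gift box, 74 x 74 x 73 mm, loose, behind the rack. Leave it.
- coarse_comb_mid (a point): A shorter comb with three thick fins, 90 mm wide, 65 mm deep and 22 mm high, loose, beyond the rack's -y side; the point is in the middle of its back plate. It does not belong to this grate: leave it.
Things that resemble listed ones, but are neither listed nor needed, are in the scene too. What is shaped like the comb but pink is not meant.

How it is judged:
At the end, for the whole second after the job is handed in: The loose half lies flat on the bench with its fins fully between the rack's fins (within 4 mm of touching the spine, within 7 mm sideways and 4 degrees of square), at rest, and the turn bar is across its back, within 8 degrees of its stop (x of comb in the frame of rack above -0.069 m and y of comb in the frame of rack between -0.007 and 0.007 m and angle between the x axis of comb and the x axis of rack, either way round below 0.07 rad and height (world z) of comb below 0.004 m and angle between comb's own z axis and vertical below 0.05 rad and value of joint turnbar above 3 rad and linear speed of comb below 0.01 m/s).
It fails at once if the tea caddy behind the loose half is pushed aside or knocked over (moved more than 30 mm or tipped past 25 degrees) (distance of caddy_a_mid from where it was at the start of the episode above 0.03 m or angle between caddy_a_mid's own z axis and vertical above 0.44 rad).
It fails at once if the tea caddy beside the rack is pushed aside or knocked over (moved more than 30 mm or tipped past 25 degrees) (distance of caddy_b_mid from where it was at the start of the episode above 0.03 m or angle between caddy_b_mid's own z axis and vertical above 0.44 rad).
It fails at once if the tea caddy behind the rack is pushed aside or knocked over (moved more than 30 mm or tipped past 25 degrees) (distance of caddy_c_mid from where it was at the start of the episode above 0.03 m or angle between caddy_c_mid's own z axis and vertical above 0.44 rad).
It fails at once if the gift box is pushed aside or knocked over (moved more than 30 mm or tipped past 25 degrees) (distance of gift_box_mid from where it was at the start of the episode above 0.03 m or angle between gift_box_mid's own z axis and vertical above 0.44 rad).
It fails at once if the short coarse comb is pushed aside or knocked over (moved more than 30 mm or tipped past 25 degrees) (distance of coarse_comb_mid from where it was at the start of the episode above 0.03 m or angle between coarse_comb_mid's own z axis and vertical above 0.44 rad).
It also fails if it takes over 72 s, if anything falls off the work surface, if the arm or the gripper's body presses on something with over 40 N, if the wrist force passes 120 N, or if a joint passes its speed limit or range.

## Working session

There is one attempt and no reset: what is moved stays moved. The work goes in short steps, Python scripts to look and compute and a shell command to move; the robot and the scene stay as the last step left them, time stands still between calls to the robot, and variables do not carry over. Pictures are saved under pics/ and viewed, at most 10 in all, crops included, and the job is handed in when it is done.

```bash
mkdir -p pics; cat > h.py <<'E'
import numpy as np, cv2
from plant import arm
from scipy.spatial.transform import Rotation as R
def pix2w(name,uv,z,c=None):
    c=c or arm.calibration(name); K=np.array(c["K"]);D=np.array(c["distortion"]);T=np.array(c["extrinsics"])
    p=cv2.undistortPoints(np.array(uv,float).reshape(-1,1,2),K,D).reshape(-1,2)
    d=np.c_[p,np.ones(len(p))]@T[:3,:3].T; o=T[:3,3]
    z=np.broadcast_to(z,len(d))
    return o+d*((z-o[2])/d[:,2])[:,None]
def w2pix(name,P,c=None):
    c=c or arm.calibration(name); T=np.linalg.inv(np.array(c["extrinsics"]))
    return cv2.projectPoints(np.array(P,float).reshape(-1,1,3),cv2.Rodrigues(T[:3,:3])[0],T[:3,3],np.array(c["K"]),np.array(c["distortion"]))[0].reshape(-1,2)
def tool(v): # world shift -> tool units
    s=arm.get_state(); return R.from_quat(s["eef_rot"]).inv().apply(v)/0.025
E
python3 - <<'E'
from h import *
s=arm.get_state(); print(s["eef_pos"],s["eef_rot"],R.from_quat(s["eef_rot"]).as_matrix().round(3),s["time_s"])
for n in("top","side"):
    cv2.imwrite(f"pics/{n}0.png",arm.camera(n)); print(n,np.array(arm.calibration(n)["extrinsics"]).round(3).tolist())
E
```

```text
[0.20421832 0.51034079 0.23069146] [ 1.89244760e-01  9.81929637e-01 -7.07751336e-04 -3.29095882e-04] [[-0.928  0.372 -0.001]
 [ 0.372  0.928 -0.001]
 [ 0.    -0.002 -1.   ]] 0.0
top [[0.013, -0.999, 0.046, 0.532], [-1.0, -0.013, 0.005, 0.017], [-0.005, -0.046, -0.999, 1.119], [0.0, 0.0, 0.0, 1.0]]
side [[-0.845, -0.401, 0.354, 0.305], [-0.535, 0.631, -0.562, 0.456], [0.002, -0.664, -0.747, 0.637], [0.0, 0.0, 0.0, 1.0]]
```

View pics/top0.png

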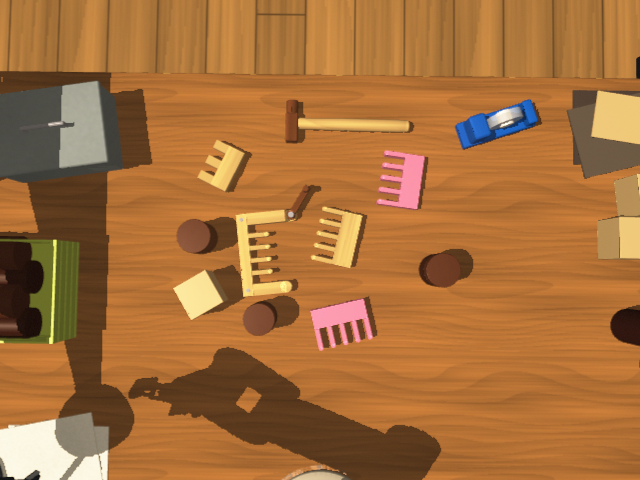

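```bash
python3 - <<'E'
import cv2
im=cv2.imread("pics/top0.png")[165:315,220:420]
cv2.imwrite("pics/crop0.png",cv2.resize(im,None,fx=4,fy=4,interpolation=cv2.INTER_CUBIC))
E
```

```text
(no output)
```

View pics/crop0.png

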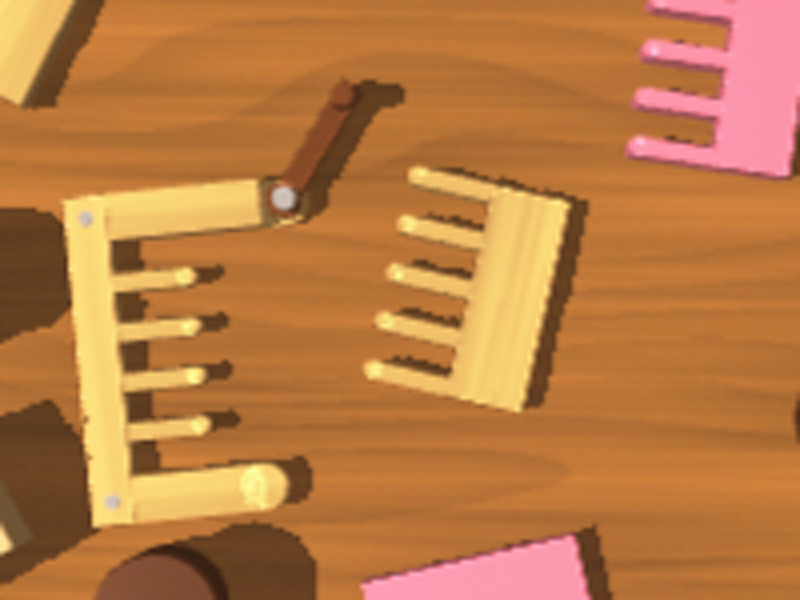

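```bash
cat >> h.py <<'E'
def fit(L,W):
    L=np.array(L)/1000;W=W[:,:2]; a=L-L.mean(0);b=W-W.mean(0)
    th=np.arctan2((a[:,0]*b[:,1]-a[:,1]*b[:,0]).sum(),(a*b).sum())
    M=np.array([[np.cos(th),-np.sin(th)],[np.sin(th),np.cos(th)]])
    t=W.mean(0)-M@L.mean(0); print("th",th,"t",t,"res mm",((L@M.T+t-W)*1000).round(1).tolist()); return th,M,t
E
python3 - <<'E'
from h import *
f=lambda p:(np.array(p)+.5)/4-.5+[220,165]
W=pix2w("top",f([(64,201),(95,527),(197,275),(201,326),(206,375),(212,425),(284,198),(289,486)]),[.022]*6+[.024,.022])
th,M,t=fit([(22,-86),(22,86),(-43,-39),(-43,-13),(-43,13),(-43,39),(-93,-74),(-80,74)],W)
W=pix2w("top",f([(573,203),(523,411),(409,174),(398,223),(387,270),(376,319),(364,368)]),.022)
th2,M2,t2=fit([(-20,-56.5),(-20,56.5),(65,-52),(65,-26),(65,0),(65,26),(65,52)],W)
print("comb in rack mm",(M.T@(t2-t))*1000,"deg",np.degrees(th2-th))
g=lambda p,z:(M.T@(pix2w("top",[p],z)[0,:2]-t)*1000).round(1)
print("peg",g(f((344,90)),.045),pix2w("top",[f((344,90))],.045))
for n,p,z in(("caddyA",(440,270),.08),("caddyB",(259,318),.075),("caddyC",(194,236),.08),("pinkcorner",(311,312),.022),("pink2",(366,299),.022),("coarse",(205,185),.022)):print(n,g(p,z),pix2w("top",[p],z)[0])
np.savez("rack.npz",M=M,t=t,th=th)
E
```

```text
th 1.6872347248849413 t [0.55742914 0.15364684] res mm [[0.8, 0.2], [-0.6, -0.3], [-0.5, 0.4], [0.3, -0.1], [-0.1, -0.1], [0.0, 0.4], [-0.5, -0.4], [0.6, 0.0]]
th 1.355968978155535 t [ 0.5913651  -0.04761392] res mm [[0.6, 1.3], [-1.1, 0.3], [0.2, -0.5], [0.5, -0.3], [-0.3, -0.2], [-0.0, -0.1], [0.1, -0.5]]
comb in rack mm [-203.84049044  -10.32460468] deg -18.980129184844632
peg [-129.7 -124.4] [[0.69604755 0.03931697 0.045     ]]
caddyA [-375.6   71.5] [ 0.53001416 -0.22772521  0.08      ]
caddyB [-11.7 128.7] [0.43100224 0.12707807 0.075     ]
caddyC [ 99.6 -45.4] [0.59090101 0.25785685 0.08      ]
pinkcorner [-113.9  131.9] [0.43967818 0.02517828 0.022     ]
pink2 [-230.  117.] [ 0.46797306 -0.08839347  0.022     ]
coarse [  79.6 -154.4] [0.70151833 0.25069098 0.022     ]
```

The loose half is the pale five-finned comb at (342,237). Lookalikes are the pink combs at (402,180) and (342,323) and the three-finned coarse comb at (222,165). The crop confirms five fins and pale wood. Next I turn the tool square to the rack.

```bash
python3 -m crank '[[[0,0,0,0,0,1,60],[0,0,0,0,0,1,60],[0,0,0,0,0,1,60],[0,0,0,0,0,1,60],[0,0,0,0,0,1,60],[0,0,0,0,0,1,60],[0,0,0,0,0,1,60],[0,0,0,0,0,1,60],[0,0,0,0,0,1,60],[0,0,0,0,0,1,60],[0,0,0,0,0,0.7,60],[0,0,0,0,0,0,60]]]'
cat >> h.py <<'E'
def rackpose():
    d=np.load("rack.npz");s=arm.get_state();m=R.from_quat(s["eef_rot"]).as_matrix()
    p=d["M"].T@(np.array(s["eef_pos"])[:2]-d["t"])*1000
    print("t",round(s["time_s"],2),"tcp rack mm",p.round(1),"z",round(s["eef_pos"][2]*1000,1),"ang",round(np.degrees(np.arctan2(m[1,0],m[0,0])-d["th"]),2),"F",(d["M"].T@np.array(s["force"])[:2]).round(1),round(s["force"][2],1),"grip",round(s["grip_width"],4), "tilt",m[2].round(3))
    return p
def go(x,y,z):
    p=rackpose(); d=np.load("rack.npz");s=arm.get_state()
    w=d["t"]+d["M"]@np.array([x,y])/1000
    print("units",tool(np.r_[w,z/1000]-np.array(s["eef_pos"])).round(2))
E
python3 -c "
from h import *
go(-267,-10,100)"
```

```text
time_s: 1.1
eef_pos: [0.2043, 0.5105, 0.231]
eef_rot: [0.664, 0.747, -0.0, 0.0]
force: [0.9, 0.2, -0.6]
grip_width: 0.0515
grip_force: 0.0
t 1.1 tcp rack mm [395.4 309.3] z 231.0 ang 0.06 F [ 0.1 -0.9] -0.6 grip 0.0515 tilt [-0.001 -0.001 -1.   ]
units [-26.51  12.74   5.25]
```

```bash
python3 -m crank '[[[-1,0.48,0,0,0,0,60],[-1,0.48,0,0,0,0,60],[-1,0.48,0,0,0,0,60],[-1,0.48,0,0,0,0,60],[-1,0.48,0,0,0,0,60],[-1,0.48,0,0,0,0,60],[-1,0.48,0,0,0,0,60],[-1,0.48,0,0,0,0,60],[-1,0.48,0,0,0,0,60],[-1,0.48,0,0,0,0,60],[-1,0.48,0,0,0,0,60],[-1,0.48,0,0,0,0,60],[-1,0.48,0,0,0,0,60],[-1,0.48,0,0,0,0,60],[-1,0.48,0,0,0,0,60],[-1,0.48,0,0,0,0,60],[-1,0.48,0,0,0,0,60],[-1,0.48,0,0,0,0,60],[-1,0.48,0,0,0,0,60],[-1,0.48,0,0,0,0,60]]]' >/dev/null
python3 -m crank '[[[-1,0.5,0.8,0,0,0,60],[-1,0.5,0.8,0,0,0,60],[-1,0.5,0.8,0,0,0,60],[-1,0.5,0.8,0,0,0,60],[-1,0.5,0.8,0,0,0,60],[-1,0.5,0.8,0,0,0,60],[-0.5,0.14,0.4,0,0,0,60],[0,0,0,0,0,0,60],[0,0,0,0,0,0,60]]]'
python3 -c "
from h import *
go(-267,-10,5)
cv2.imwrite('pics/w1.png',arm.camera('wrist'))
cv2.imwrite('pics/s1.png',arm.camera('side'))"
```

```text
time_s: 3.52
eef_pos: [0.5995, -0.1089, 0.101]
eef_rot: [0.663, 0.748, -0.0, -0.001]
force: [-0.6, 0.3, -0.4]
grip_width: 0.0514
grip_force: 0.0
t 3.52 tcp rack mm [-265.6  -11.3] z 101.0 ang 0.23 F [0.4 0.6] -0.4 grip 0.0514 tilt [ 0.001 -0.001 -1.   ]
units [-0.06 -0.05  3.84]
```

View pics/w1.png

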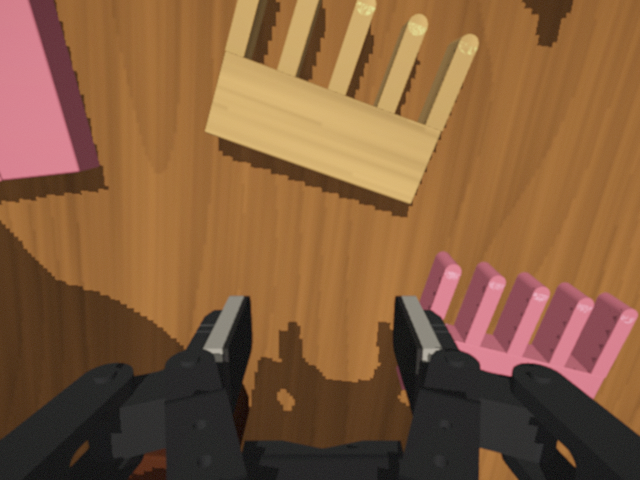

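The wrist view shows the pale comb's back edge running from (207,132) to (410,203). The fingers are behind it and clear of the pink combs. I go down and push until it is square.

```bash
python3 -m crank '[[[0,0,0.8,0,0,0,60],[0,0,0.8,0,0,0,60],[0,0,0.8,0,0,0,60],[0,0,0.8,0,0,0,60],[0,0,0.45,0,0,0,60],[0,0,0.15,0,0,0,60],[0,0,0,0,0,0,60]]]'
python3 -c "
from h import *
rackpose()"
python3 -m crank '[[[0.3,0,0,0,0,0,60],[0.3,0,0,0,0,0,60],[0.3,0,0,0,0,0,60],[0.3,0,0,0,0,0,60],[0.3,0,0,0,0,0,60],[0.3,0,0,0,0,0,60],[0.3,0,0,0,0,0,60],[0,0,0,0,0,0,60]]]'
python3 -c "
from h import *
rackpose()
cv2.imwrite('pics/w2.png',arm.camera('wrist'))"
```

```text
time_s: 4.2
eef_pos: [0.5999, -0.1084, 0.0066]
eef_rot: [0.663, 0.749, -0.0, -0.0]
force: [-0.2, -1.0, 0.3]
grip_width: 0.0514
grip_force: 0.0
t 4.2 tcp rack mm [-265.3  -11.7] z 6.6 ang 0.26 F [-0.9  0.3] 0.3 grip 0.0514 tilt [ 0. -0. -1.]
time_s: 4.87
eef_pos: [0.5932, -0.0552, 0.0063]
eef_rot: [0.663, 0.749, -0.0, -0.0]
force: [0.6, 0.4, 0.4]
grip_width: 0.0514
grip_force: 0.0
t 4.87 tcp rack mm [-211.6  -11.3] z 6.3 ang 0.28 F [ 0.3 -0.6] 0.4 grip 0.0514 tilt [ 0.001 -0.001 -1.   ]
```

View pics/w2.png

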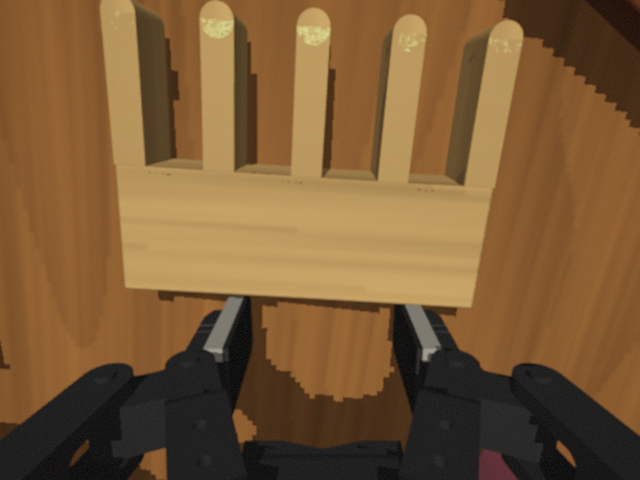

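```bash
cat >> h.py <<'E'
def comb(L,px,n="wrist"):
    d=np.load("rack.npz"); th,M,t=fit(L,pix2w(n,px,.022))
    print("COMB in rack",(d["M"].T@(t-d["t"])*1000).round(1),"deg",round(np.degrees(th-d["th"]),2)); rackpose()
E
python3 - <<'E'
from h import *
comb([(-20,56.5),(-20,-56.5),(65,26),(65,0),(65,-26),(65,-52)],[(125,287),(472,306),(216,1),(314,9),(409,15),(506,21)])
E
```

```text
th 1.6337111461763467 t [ 0.58244781 -0.02274929] res mm [[-0.1, -0.4], [-0.1, -0.5], [-0.1, 0.0], [-0.2, 0.2], [0.3, 0.3], [0.2, 0.4]]
COMB in rack [-178.1   -4.4] deg -3.07
t 4.92 tcp rack mm [-212.1  -11.1] z 6.1 ang 0.27 F [0.3 0.6] -0.2 grip 0.0517 tilt [ 0.001 -0.001 -1.   ]
```

```bash

python3 -m crank '[[[0.22,-0.05,0,0,0,0,60],[0.22,-0.05,0,0,0,0,60],[0.22,-0.05,0,0,0,0,60],[0.2,-0.05,0,0,0,0,60],[0,0,0,0,0,0,60]]]'
python3 - <<'E'
from h import *
rackpose(); im=arm.camera('wrist'); cv2.imwrite('pics/w3.png',im)
cv2.imwrite('pics/w3b.png',cv2.resize(im[0:330,60:560],None,fx=1.6,fy=1.6))
E
```

```text
time_s: 5.33
eef_pos: [0.5854, -0.035, 0.0062]
eef_rot: [0.663, 0.748, -0.0, -0.001]
force: [-0.1, -0.4, -0.5]
grip_width: 0.0512
grip_force: 0.0
t 5.33 tcp rack mm [-190.6   -5.9] z 6.2 ang 0.25 F [-0.4  0.1] -0.5 grip 0.0512 tilt [ 0.001 -0.001 -1.   ]
```

View pics/w3b.png

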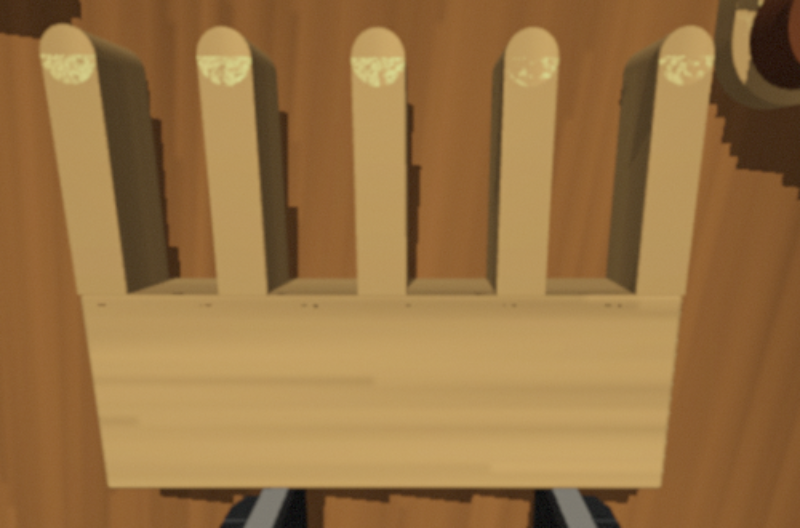

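```bash
python3 - <<'E'
from h import *
f=lambda P:[((x+.5)/1.6-.5+60,(y+.5)/1.6-.5) for x,y in P]
comb([(-20,56.5),(-20,-56.5),(65,52),(65,26),(65,0),(65,-26),(65,-52)],f([(109,487),(661,486),(68,24),(222,27),(378,27),(533,27),(688,25)]))
E
```

```text
th 1.6933824825310881 t [ 0.57448475 -0.00470646] res mm [[0.0, 0.0], [0.1, -0.1], [-0.3, -0.1], [0.2, 0.1], [-0.0, -0.0], [-0.1, 0.0], [0.1, -0.0]]
COMB in rack [-159.3    1.5] deg 0.35
t 5.38 tcp rack mm [-191.1   -6.1] z 6.2 ang 0.24 F [-0.3  0.3] -0.2 grip 0.0514 tilt [ 0.001 -0.001 -1.   ]
```

```bash

python3 -m crank '[[[0.25,0.01,0,0,0,0,60],[0.25,0.01,0,0,0,0,60],[0.25,0.01,0,0,0,0,60],[0.25,0.01,0,0,0,0,60],[0.25,0.01,0,0,0,0,60],[0.25,0.01,0,0,0,0,60],[0.25,0.01,0,0,0,0,60],[0.2,0,0,0,0,0,60],[0,0,0,0,0,0,60]]]'
python3 - <<'E'
from h import *
rackpose(); im=arm.camera('wrist')
cv2.imwrite('pics/w4.png',im)
E
```

```text
time_s: 6.13
eef_pos: [0.5818, 0.0137, 0.0063]
eef_rot: [0.663, 0.749, 0.0, -0.0]
force: [0.3, 0.1, 0.7]
grip_width: 0.0512
grip_force: 0.0
t 6.13 tcp rack mm [-141.8   -7.9] z 6.3 ang 0.26 F [ 0.1 -0.3] 0.7 grip 0.0512 tilt [ 0.001 -0.    -1.   ]
```

View pics/w4.png

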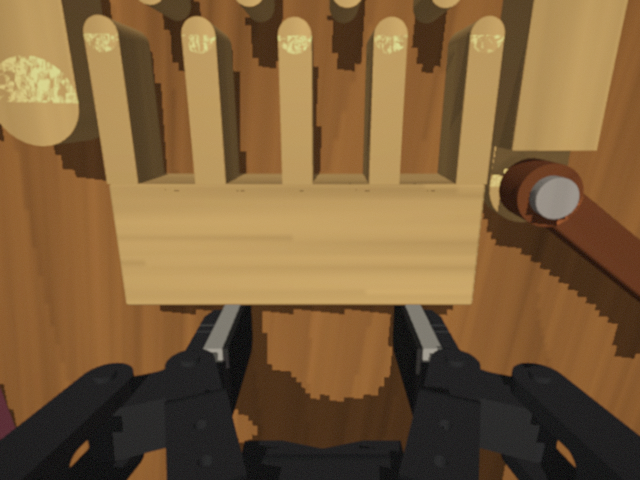

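The fins are centred on the gaps: comb fins at x≈199, 296 and 391, rack fins at 153, 250, 347 and 445. I push on to home.

```bash

python3 -m crank '[[[0.25,0,0,0,0,0,60],[0.25,0,0,0,0,0,60],[0.25,0,0,0,0,0,60],[0.25,0,0,0,0,0,60],[0.25,0,0,0,0,0,60],[0.2,0,0,0,0,0,60],[0.15,0,0,0,0,0,60],[0,0,0,0,0,0,60]]]' | grep force
python3 -c "
from h import *
rackpose()"
python3 -m crank '[[[0.06,0,0,0,0,0,60],[0.06,0,0,0,0,0,60],[0.02,0,0,0,0,0,60]]]' | grep force
python3 -c "
from h import *
rackpose()"
```

```text
force: [0.1, 0.6, 1.1]
grip_force: 0.0
t 6.85 tcp rack mm [-102.1   -7.8] z 6.3 ang 0.24 F [ 0.5 -0.2] 1.1 grip 0.0509 tilt [ 0. -0. -1.]
force: [-0.1, -2.1, 0.5]
grip_force: 1.0
t 7.1 tcp rack mm [-99.7  -7.8] z 6.3 ang 0.2 F [-2.   0.4] 0.5 grip 0.0513 tilt [-0. -0. -1.]
```

```bash

for i in 1; do python3 -m crank '[[[0.05,0,0,0,0,0,60],[0.05,0,0,0,0,0,60],[0.04,0,0,0,0,0,60],[0,0,0,0,0,0,60]]]' | grep force; done
python3 -c "
from h import *
rackpose(); im=arm.camera('wrist')
cv2.imwrite('pics/w5.png',im)"
```

```text
force: [0.6, -3.8, -1.1]
grip_force: 1.8
t 7.43 tcp rack mm [-96.3  -7.8] z 6.3 ang 0.2 F [-3.8 -0.2] -1.1 grip 0.0512 tilt [-0. -0. -1.]
```

View pics/w5.png

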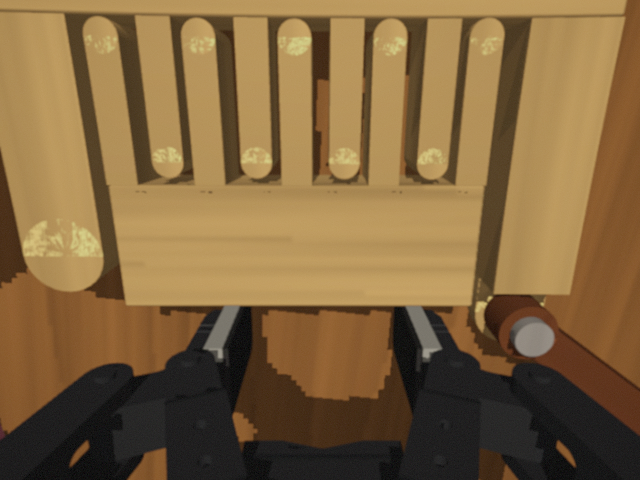

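```bash

python3 -m crank '[[[0.04,0,0,0,0,0,60],[0.04,0,0,0,0,0,60],[0.04,0,0,0,0,0,60],[0,0,0,0,0,0,60]]]' | grep force
python3 -c "
from h import *
p=rackpose()
comb([(-20,56.5),(-20,-56.5)],[(127,305),(472,304)])
go(p[0]-30,-7,6)
go(-151,-138,110)"
```

```text
force: [-1.8, -18.4, 0.2]
grip_force: 9.4
t 7.82 tcp rack mm [-95.9  -7.7] z 6.4 ang 0.19 F [-18.1   3.9] 0.2 grip 0.0512 tilt [-0.004 -0.001 -1.   ]
th 1.695228238179801 t [0.56463226 0.08978425] res mm [[0.0, 0.0], [-0.0, -0.0]]
COMB in rack [-64.3   0.3] deg 0.46
t 7.82 tcp rack mm [-95.9  -7.7] z 6.4 ang 0.19 F [-18.1   3.9] 0.2 grip 0.0512 tilt [-0.004 -0.001 -1.   ]
t 7.82 tcp rack mm [-95.9  -7.7] z 6.4 ang 0.19 F [-18.1   3.9] 0.2 grip 0.0512 tilt [-0.004 -0.001 -1.   ]
units [-1.2  -0.03  0.02]
t 7.82 tcp rack mm [-95.9  -7.7] z 6.4 ang 0.19 F [-18.1   3.9] 0.2 grip 0.0512 tilt [-0.004 -0.001 -1.   ]
units [-2.24  5.2  -4.14]
```

The comb is home: it stopped with 18 N at x≈-64 to -65. I back off, rise, shut the fingers and go to the far side of the peg.

```bash

python3 -m crank '[[[-0.4,0,0,0,0,0,60],[-0.8,0,0,0,0,0,60],[0,0,-0.9,0,0,0,60],[0,0,-0.9,0,0,0,0],[0,0,-0.9,0,0,0,0],[0,0,-0.9,0,0,0,0],[0.25,0.9,0,0,0,0,0],[0.25,0.9,0,0,0,0,0],[0.25,0.9,0,0,0,0,0],[0.25,0.9,0,0,0,0,0],[0.25,0.9,0,0,0,0,0],[0.1,0.6,0,0,0,0,0],[0,0,0,0,0,0,0],[0,0,0,0,0,0,0]]]'|grep force
python3 -c "
from h import *
go(-93,-136,31); im=arm.camera('top')[165:315,180:380]
cv2.imwrite('pics/t6.png',cv2.resize(im,None,fx=4,fy=4,interpolation=cv2.INTER_CUBIC))"
```

```text
force: [0.1, -0.2, 0.2]
grip_force: 0.0
t 8.98 tcp rack mm [ -88.5 -135. ] z 95.6 ang 0.24 F [-0.2 -0.1] 0.2 grip 0.0002 tilt [ 0.001 -0.001 -1.   ]
units [-0.18  0.04  2.58]
```

View pics/t6.png

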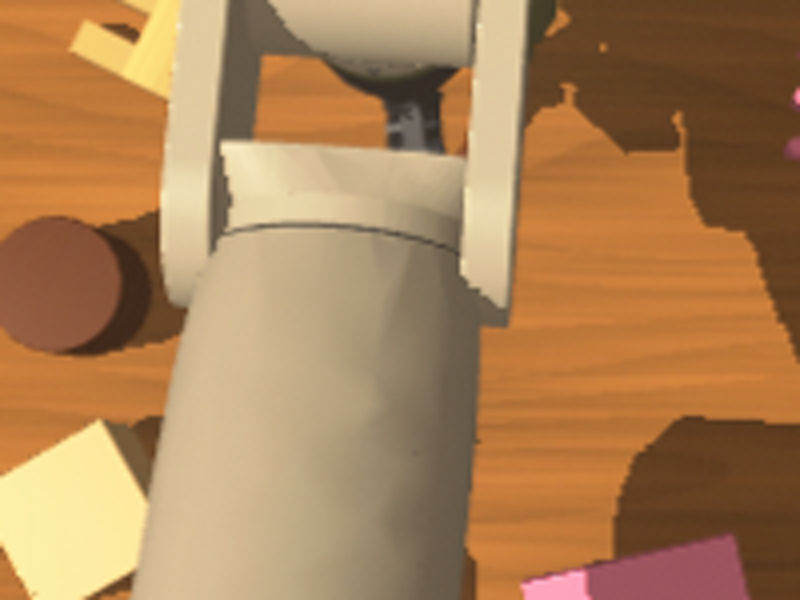

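```bash

python3 -m crank '[[[0,0,0.8,0,0,0,0],[0,0,0.8,0,0,0,0],[0,0,0.7,0,0,0,0],[0,0,0.28,0,0,0,0],[0,0,0,0,0,0,0]]]'|grep ^force
python3 -m crank '[[[-0.45,-0.07,0,0,0,0,0],[-0.45,-0.07,0,0,0,0,0],[-0.32,-0.16,0,0,0,0,0],[-0.32,-0.16,0,0,0,0,0],[-0.26,-0.24,0,0,0,0,0],[-0.26,-0.24,0,0,0,0,0],[-0.18,-0.31,0,0,0,0,0],[-0.18,-0.31,0,0,0,0,0],[-0.08,-0.35,0,0,0,0,0],[-0.08,-0.35,0,0,0,0,0],[0,0,0,0,0,0,0]]]'|grep ^force
python3 -c "
from h import *
rackpose(); im=arm.camera('wrist')
cv2.imwrite('pics/w7.png',im)"
```

```text
force: [-0.6, 0.1, -0.1]
force: [1.3, 0.5, -0.9]
t 10.37 tcp rack mm [-154.6  -77.8] z 32.4 ang 0.14 F [ 0.3 -1.4] -0.9 grip -0.0001 tilt [-0. -0. -1.]
```

View pics/w7.png

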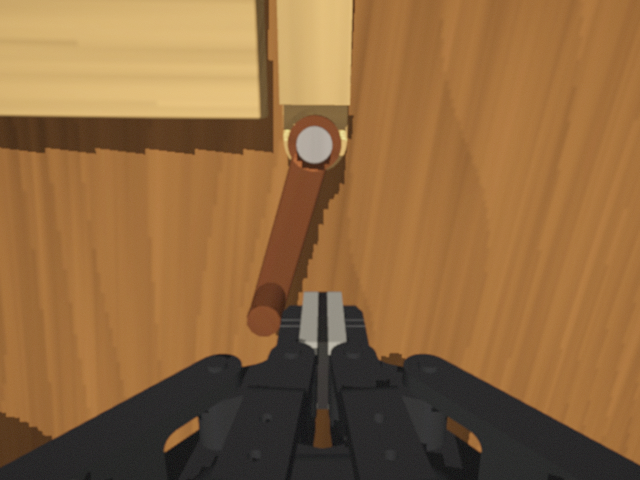

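The peg at (265,315) rides ahead of the shut fingers. I carry on round.

```bash

python3 -m crank '[[[0.03,-0.36,0,0,0,0,0],[0.03,-0.36,0,0,0,0,0],[0.13,-0.33,0,0,0,0,0],[0.13,-0.33,0,0,0,0,0],[0.23,-0.28,0,0,0,0,0],[0.23,-0.28,0,0,0,0,0],[0.3,-0.2,0,0,0,0,0],[0.3,-0.2,0,0,0,0,0],[0,0,0,0,0,0,0]]]'|grep ^force
python3 -c "
from h import *
go(-111,-16,32)"
```

```text
force: [-0.5, 0.1, 1.0]
t 11.17 tcp rack mm [-117.7  -19.4] z 31.8 ang 0.28 F [0.1 0.5] 1.0 grip -0.0001 tilt [ 0.    -0.001 -1.   ]
units [ 0.27 -0.13 -0.01]
```

```bash

python3 -m crank '[[[0.09,-0.05,0,0,0,0,0],[0.09,-0.04,0,0,0,0,0],[0.08,-0.04,0,0,0,0,0],[0,0,0,0,0,0,0]]]'|grep ^force
python3 -m crank '[[[0.04,0,0,0,0,0,0],[0.04,0,0,0,0,0,0],[0,0,0,0,0,0,0]]]'|grep ^force
python3 -c "
from h import *
rackpose(); im=arm.camera('wrist')
cv2.imwrite('pics/w8.png',im)"
```

```text
force: [-1.2, 1.2, 0.6]
force: [-0.4, -0.7, -0.2]
t 11.75 tcp rack mm [-110.7  -17. ] z 31.7 ang 0.2 F [-0.7  0.5] -0.2 grip -0.0002 tilt [ 0. -0. -1.]
```

View pics/w8.png

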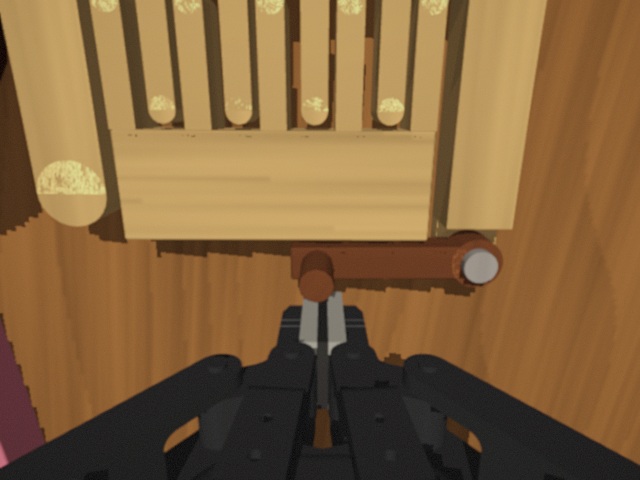

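The bar lies nearly parallel to the comb's back, from the pivot at (478,262) to its end at (292,262). I press gently to its stop.

```bash

for i in 1; do python3 -m crank '[[[0.05,0,0,0,0,0,0],[0.05,0,0,0,0,0,0],[0,0,0,0,0,0,0]]]'|grep ^force; 
python3 -c "
from h import *
rackpose()"; done
python3 -m crank '[[[0.04,0,0,0,0,0,0],[0.04,0,0,0,0,0,0],[0,0,0,0,0,0,0]]]'|grep ^force
python3 -c "
from h import *
rackpose()"
```

```text
force: [0.1, -8.6, -0.3]
t 12.05 tcp rack mm [-109.6  -17.1] z 31.9 ang 0.23 F [-8.6  0.9] -0.3 grip 0.0001 tilt [-0.003 -0.    -1.   ]
force: [-1.2, -15.8, -0.9]
t 12.3 tcp rack mm [-109.1  -17.2] z 31.9 ang 0.22 F [-15.6   3. ] -0.9 grip 0.0 tilt [-0.005 -0.    -1.   ]
```

```bash

python3 -m crank '[[[-0.3,0,0,0,0,0,0],[-0.6,0,0,0,0,0,0],[0,0,-0.9,0,0,0,0],[0,0,-0.9,0,0,0,0],[0,0,-0.9,0,0,0,0],[0,0,0,0,0,0,0],[0,0,0,0,0,0,0]]]'|grep ^force
python3 -c "
from h import *
comb([(-20,56.5),(-20,-56.5)],[(125,240),(434,240)]) if 0 else None
print(arm.close_job())"
```

```text
force: [-0.6, -1.2, -0.1]
the job is handed in; nothing more can be done
None
```

I've handed the job in: the loose half is fully home (it stopped firmly against the spine) and the turn bar is against its stop across the back. Nothing pushed aside in the views I had; no verdict came back, and I took no last picture after the final press.

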